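Clear the knockout slugs and slide in the mounting plate

ROBOT

A 6-joint arm with a two-finger parallel gripper is mounted at the origin on the work surface. World frame = base frame: x ahead of the robot, y to its left, z up, the work surface at z = 0. Lengths are in m, angles in rad, forces in N, time in s.
With the tool pointing down it reaches from about 0.3 to 0.875 m from the base axis. Payload 6.4 kg.
Tool frame: the origin (TCP) lies at the very end of the fingers, on their centre line; the grasp point (between the pads) lies 19 mm behind it; z points along the fingers, y is the line along which they close (so a half turn about z gives the same grasp; the last joint's range is limited). The gripper opens to 85 mm and grips with 20 to 120 N. Pads are 22 mm wide; open, the fingers measure 114 mm over their backs; the gripper's body (76 mm by 85 mm) begins 54 mm behind the grasp point. The pads swing forward as they close: fully open they stand 13 mm farther back than shut.
Start: joints at [-0.206, 0.181, 1.607, -0, 1.354, -0.206], TCP at [0.575, 0, 0.199] pointing down, gripper open.
Joint ranges: [-2.99, 2.99], [-0.89, 2.07], [0.3, 2.58], [-1.14, 4.28], [0, 2.63], [-3.12, 3.12]. Speed limits (rad/s): [2.57, 2.57, 3.01, 3.14, 3.14, 3.14].

INTERFACE

Orientations are given as a rotation vector (axis times angle).
In Python, from plant import ctrl, hand, viewer, job gives the robot as it stands. Calls block until the motion is done:
- ctrl.reach(position, orientation): joint-space move of the TCP to a pose.
- ctrl.movel(position, orientation=None, velocity=0.15, f_stop=None): straight line of the TCP; orientation=None keeps the orientation; velocity is the mean speed in m/s. With f_stop (N) it stops when the force on the tool has changed by that much, and returns True; else False.
- ctrl.movej(angles): joint-space move.
- hand.grip(opening, newtons=None): opening from 0.0 (shut) to 1.0 (fully open); newtons is the grip in N (None keeps the last); returns when the fingers have stopped.
- ctrl.dwell(seconds).
- ctrl.inverse_kinematics(position, orientation): joint angles nearest the present ones, or None.
- ctrl.observe(): the state.
- viewer.snapshot(name): name is "scene" or "side" or "wrist"; returns the picture (420x560x3 uint8, blue, green, red); there is no depth.
- viewer.camera_params(name): a dict with "mtx" (3x3 intrinsics, pixels), "R" (3x3) and "t" (3): a world point X has camera coordinates R X + t. Camera axes: x right, y down, z forward; pixel columns grow to the right and rows downward; lengths in m; the calibration is good to about 2 mm. A picture is of the moment at which its call begins: read the wrist's pose just before it. camera_params takes no time and is no camera call; for the wrist camera it gives the pose at the moment of the call.
A pose or a line that the arm cannot do raises ctrl.PlanningError and nothing moves.
- job.close_job(): hands the job in; it is judged then, once.
The state is a dict: "t": time; "joints": joint angles; "joint_vel": joint speeds; "joint_efforts": joint torques, N m; "tcp_pos": TCP position; "orientation": TCP orientation; "ft_force": force on the tool from outside, world axes, zero at the start; "ft_torque": the same for the moment, N m; "width": opening from 0.0 (shut) to 1.0 (fully open); "finger_force": force on a finger pad.
Only numpy, scipy, OpenCV 4.12 (cv2) and the standard library are available. Lean on these libraries where they do the work, as an engineer would, in place of code of your own. Each camera call takes 0.05 s, during which the arm holds its last target. There are 200 camera calls.

TASK

Take the bench scraper, press it on the enclosure floor at the closed end, behind the loose knockout slugs, and wipe the whole floor out to the open end, leaning on it all the way with about 10 N and never hard enough to gouge the paint, so that all four slugs drop into the scrap pan; do not touch the slugs with the gripper. Then stand the scraper upright on the bench again and slide the mounting plate with its terminal strip in from the open end, flat under the two guide lips, gently and fully home against the closed end. Leave the flask, drill and screwdriver where they are.

Things in the scene. Friction and masses are not known exactly. Their poses are not given: they have to be found in the camera images.
- enclosure: steel enclosure lying on its back on foam pads on two timbers: held sideways, but it sinks level by some mm when pressed (how much is not known) and comes back. Origin on the floor's flat upper face, 75 mm above the bench, midway between the side walls; z up; x from the closed to the open end. Side walls (inner faces y = +-91.5 mm, x = -130 to +50 mm) and end wall 54 mm high
- stop (a point): foot of the closed end wall's inner face, middle of the floor, at x = -130 mm of the enclosure, axes as the enclosure's: the plate is home when its edge stands against this wall
- guide_mouth (a point): floor point midway between the front ends of the two guide lips, at x = +50 mm. A lip runs along each side wall from the stop to here: 14 mm wide, underside 7 mm, top 10 mm above the floor, 155 mm free between the lips. Past here the lips bend up to 17 mm and low side ears open out about 6 mm a side within 30 mm, as a lead-in
- floor_edge (a point): middle of the floor's free edge at the open end, x = +90 mm; slugs pushed over it fall into the scrap pan. From x = +79 mm on the floor (205 mm wide) is bare. The timbers, below the floor, reach 130 mm to either side
- scrap_pan: fixed open black pan on the bench below the open end, 130 mm (its x) by 230 mm (y) by 52 mm high, 3 mm walls; origin at the centre of its underside; its x nearly along the enclosure's x, origin about 138 mm from the enclosure's, so it begins under the last 15 to 20 mm of the floor
- slug1: loose steel knockout slug, a plain disc 40 mm across, 3 mm thick, 30 g, lying on the enclosure floor (may be partly under a guide lip); origin at the centre of its underside
- slug2: loose steel knockout slug, a plain disc 40 mm across, 3 mm thick, 30 g, lying on the enclosure floor (may be partly under a guide lip); origin at the centre of its underside
- slug3: loose steel knockout slug, a plain disc 40 mm across, 3 mm thick, 30 g, lying on the enclosure floor (may be partly under a guide lip); origin at the centre of its underside
- slug4: loose steel knockout slug, a plain disc 40 mm across, 3 mm thick, 30 g, lying on the enclosure floor (may be partly under a guide lip); origin at the centre of its underside
- scraper: bench scraper standing upright on the bench, about 0.3 kg. Origin at the centre of its flat steel sole, z up. Sole 30 mm (x, the wiping direction, either way) by 147 mm (y); wooden head to 32 mm height; upright wooden grip 28 mm thick (x), 90 mm wide (y), 32 to 110 mm up: pinch its thickness; at 82 mm up the fingertips clear the enclosure's walls
- plate: flat mounting plate lying on the bench, about 0.45 kg, 160 mm (x) by 180 mm (y) by 4 mm, alike either way round. Origin at the centre of its underside, below its centre of mass; z up. Across its middle a rail along y (top 11 mm up) with a terminal strip 40 mm (x) by 90 mm (y), 11 to 55 mm up: take it by the strip across the 40 mm. Home, its origin is 80 mm from the stop; 1.5 mm play a side
- flask: bystander: upright drinking bottle, 72 mm across, 190 mm high, origin under its centre
- drill: bystander: cordless drill standing on its battery (115 by 68 mm), 195 mm high, about 175 mm long, origin under the battery's centre, x towards the chuck
- screwdriver: bystander: screwdriver lying on the bench, about 200 mm long, origin under its middle, x towards the tip
There are look-alikes about, which are no part of the job. What is shaped like the plate but orange is not meant.

How it is judged:
On the way, in this order (a step that is already met when the one before it is completed fails the run):
1. the scraper is pressed down (over 5 N) on the enclosure floor at the closed end, behind the slugs (its origin beyond 75 mm from the enclosure origin towards the closed end) (x of scraper in the frame of enclosure between -0.125 and -0.075 m and z of scraper in the frame of enclosure below 0.0025 m and contact force between scraper and enclosure above 5 N), for 0.15 s.
2. wiping towards the open end it passes the middle of the floor still pressed down (over 5 N) (x of scraper in the frame of enclosure between -0.035 and 0.025 m and z of scraper in the frame of enclosure below 0.0025 m and contact force between scraper and enclosure above 5 N), for 0.1 s.
3. still pressed down (over 5 N) it has wiped along the floor to the open end (its origin beyond 30 mm towards the open end) (x of scraper in the frame of enclosure above 0.03 m and z of scraper in the frame of enclosure between -0.004 and 0.0025 m and contact force between scraper and enclosure above 5 N), for 0.1 s.
4. all four slugs are in the scrap pan (x of slug1 in the frame of scrap_pan between -0.066 and 0.066 m and y of slug1 in the frame of scrap_pan between -0.116 and 0.116 m and z of each of slug1, slug2, slug3, slug4 in the frame of scrap_pan below 0.05 m and x of slug2 in the frame of scrap_pan between -0.066 and 0.066 m and y of slug2 in the frame of scrap_pan between -0.116 and 0.116 m and x of slug3 in the frame of scrap_pan between -0.066 and 0.066 m and y of slug3 in the frame of scrap_pan between -0.116 and 0.116 m and x of slug4 in the frame of scrap_pan between -0.066 and 0.066 m and y of slug4 in the frame of scrap_pan between -0.116 and 0.116 m), for 0.2 s.
At the end, for the whole second after the job is handed in: All four slugs lie in the scrap pan; the plate lies flat on the enclosure floor under both lips, within 3 mm of the closed end, 4 mm of centre and 2 degrees of square; the scraper stands upright on the bench; all at rest and released (all of step 4 and x of plate in the frame of enclosure between -0.053 and -0.047 m and y of plate in the frame of enclosure between -0.004 and 0.004 m and z of plate in the frame of enclosure below 0.0025 m and angle between the x axis of plate and the x axis of enclosure, either way round below 0.035 rad and angle between plate's own z axis and vertical below 0.03 rad and linear speed of each of plate, scraper below 0.01 m/s and height (world z) of scraper below 0.005 m and angle between scraper's own z axis and vertical below 0.1 rad); the robot touches nothing.
It fails at once if a slug is touched by the gripper or arm instead of the scraper (contact force between any of the fingers, the arm and slug1 above 0.5 N or contact force between any of the fingers, the arm and slug2 above 0.5 N or contact force between any of the fingers, the arm and slug3 above 0.5 N or contact force between any of the fingers, the arm and slug4 above 0.5 N).
It fails at once if the scraper is forced onto the enclosure with more than 35 N (contact force between scraper and enclosure above 35 N).
It fails at once if the plate is forced against the enclosure with more than 60 N (contact force between plate and enclosure above 60 N).
It fails at once if the flask, drill or screwdriver is moved more than 20 mm (distance of any of flask, drill, screwdriver from where it was at the start of the episode above 0.02 m).
It also fails if it takes over 72 s, if anything falls off the work surface, if the arm or the gripper's body presses on something with over 40 N, if the wrist force passes 120 N, or if a joint passes its speed limit or range.

## Working session

There is one attempt and no reset: what is moved stays moved. The work goes in short steps, each a Python script; the robot and the scene stay as the last script left them, time stands still between calls to the robot, and variables do not carry over. Pictures are saved under pics/ and viewed, at most 10 in all, crops included, and the job is handed in when it is done.

```bash
ls && mkdir -p pics
python3 - <<'E'
from plant import ctrl,hand,viewer,job
import cv2,numpy as np
for n in("scene","side","wrist"):
    im=viewer.snapshot(n); cv2.imwrite(f"pics/{n}0.png",im)
    p=viewer.camera_params(n); print(n,p["mtx"].round(1).tolist(),(-p["R"].T@p["t"]).round(3),p["R"][2].round(2))
o=ctrl.observe();print(o)
E
```

```text
pics
scene [[519.0, 0.0, 274.2], [0.0, 519.0, 214.7], [0.0, 0.0, 1.0]] [ 1.283 -0.159  0.997] [-0.63  0.14 -0.76]
side [[444.6, 0.0, 266.5], [0.0, 444.6, 207.6], [0.0, 0.0, 1.0]] [ 0.253 -1.028  0.747] [ 0.18  0.82 -0.54]
wrist [[374.2, 0.0, 275.3], [0.0, 374.2, 213.9], [0.0, 0.0, 1.0]] [0.576 0.086 0.373] [-0.   -0.33 -0.94]
{'t': 0.15, 'joints': array([-2.06276630e-01,  1.81398495e-01,  1.60778051e+00,  2.32820100e-05,
        1.35379499e+00, -2.06283647e-01]), 'joint_vel': array([-0.00242644, -0.00097006, -0.00224201,  0.00070541, -0.00017829,
       -0.00018837]), 'joint_efforts': array([ 1.94259010e-03, -4.45260644e+01, -3.51692533e+01, -1.26067753e-04,
        5.82284134e-03,  2.14055274e-05]), 'tcp_pos': array([5.74533608e-01, 1.36682732e-04, 1.98774266e-01]), 'orientation': array([-2.22061282e+00, -2.22061724e+00,  1.15718793e-03]), 'ft_force': array([ 0.37810987, -0.39444754,  0.76139658]), 'ft_torque': array([-0.01565574, -0.01723979, -0.0027626 ]), 'finger_force': 0.0, 'width': 1.0028113516558663}
```

View pics/scene0.png

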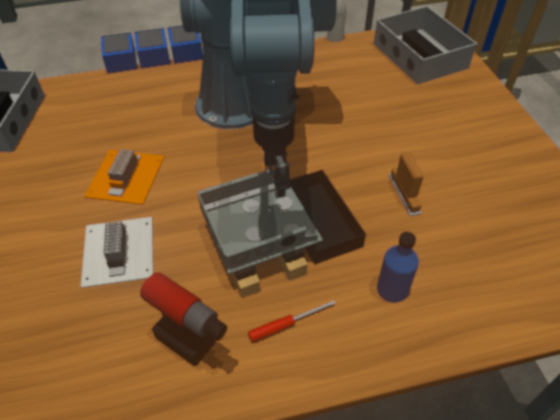

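View pics/side0.png

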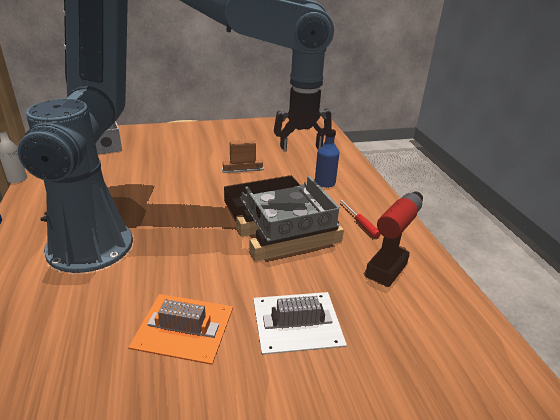

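The scene view shows the white plate at (117,250), the enclosure at (262,220) with its open end to the right (+y), and the pan at (330,215). It also shows the scraper at (407,183), the flask at (398,270), the drill at (185,315) and the screwdriver at (290,322). The side view agrees. Next I'll get rough positions, then look from above with the wrist camera.

```bash
cat > h.py <<'E'
from plant import ctrl,hand,viewer,job
import cv2,numpy as np
from scipy.spatial.transform import Rotation as Ro
def cam(n): p=viewer.camera_params(n); return p["mtx"],np.array(p["R"]),np.array(p["t"])
def ray(c,uv):
    K,R,t=c; d=R.T@np.linalg.solve(K,[uv[0],uv[1],1]); return -R.T@t,d
def onz(c,uv,z):
    o,d=ray(c,uv); return o+d*(z-o[2])/d[2]
def tri(obs):  # [(cam,uv),...] -> point, rms
    A=[];b=[]
    for c,uv in obs:
        o,d=ray(c,uv); d=d/np.linalg.norm(d); P=np.eye(3)-np.outer(d,d); A.append(P); b.append(P@o)
    A=np.vstack(A); b=np.hstack(b); x=np.linalg.lstsq(A,b,rcond=None)[0]; return x,np.sqrt(np.mean((A@x-b)**2))
def down(yaw): # tool z down, tool y axis at world angle yaw from +x ... tool y=(cos,sin)
    y=np.array([np.cos(yaw),np.sin(yaw),0]); z=np.array([0,0,-1.]); x=np.cross(y,z)
    return Ro.from_matrix(np.c_[x,y,z]).as_rotvec()
def shot(fn):
    c=cam("wrist"); im=viewer.snapshot("wrist"); cv2.imwrite(f"pics/{fn}.png",im); np.savez(f"pics/{fn}.npz",K=c[0],R=c[1],t=c[2]); return im,c
def load(fn):
    d=np.load(f"pics/{fn}.npz"); return cv2.imread(f"pics/{fn}.png"),(d["K"],d["R"],d["t"])
E
python3 - <<'E'
from h import *
c=cam("scene")
for n,uv,z in [("encCB",(200,193),.129),("encCF",(230,268),.129),("encOF",(320,238),.129),("pan r",(363,240),.052),("scr sole1",(392,180),0),("scr sole2",(416,212),0),("scr top",(408,158),.11),("plateTL",(84,222),.004),("pTR",(152,219),.004),("pBR",(154,277),.004),("pBL",(82,283),.004),("flask",(395,297),0),("drill",(190,340),0),("drv",(250,335),0),("tip",(334,303),0)]:
    print(n,onz(c,uv,z).round(3))
o=ctrl.observe();M=Ro.from_rotvec(o["orientation"]).as_matrix();print("tool",M.round(2).tolist())
K,R,t=cam("wrist");C=-R.T@t;print("cam in tool",(M.T@(C-o["tcp_pos"])).round(3),(M.T@R[2]).round(3))
for p in [(.6,-.12,.42),(.6,-.02,.42),(.6,.25,.35),(.6,-.35,.4)]:
    for y in (np.pi,0,np.pi/2,-np.pi/2):
        q=ctrl.inverse_kinematics(p,down(y)); print(p,round(y,2),None if q is None else np.round(q,2))
E
```

```text
encCB [ 0.464 -0.149  0.129]
encCF [ 0.683 -0.12   0.129]
encOF [0.654 0.078 0.129]
pan r [0.628 0.192 0.052]
scr sole1 [ 0.422  0.354 -0.   ]
scr sole2 [0.541 0.37  0.   ]
scr top [0.456 0.363 0.11 ]
plateTL [ 0.372 -0.443  0.004]
pTR [ 0.404 -0.277  0.004]
pBR [ 0.579 -0.287  0.004]
pBL [ 0.556 -0.448  0.004]
flask [0.759 0.226 0.   ]
drill [ 0.753 -0.228  0.   ]
drv [ 0.772 -0.104  0.   ]
tip [0.741 0.091 0.   ]
tool [[-0.0, 1.0, -0.0], [1.0, 0.0, 0.0], [0.0, -0.0, -1.0]]
cam in tool [ 0.086  0.001 -0.174] [-0.329  0.     0.944]
(0.6, -0.12, 0.42) 3.14 [-0.39  0.18  1.17  0.    1.79  2.75]
(0.6, -0.12, 0.42) 0 [-0.39  0.18  1.17 -0.    1.79 -0.39]
(0.6, -0.12, 0.42) 1.57 [-0.39  0.18  1.17  0.    1.79 -1.96]
(0.6, -0.12, 0.42) -1.57 [-0.39  0.18  1.17 -0.    1.79  1.18]
(0.6, -0.02, 0.42) 3.14 [-0.23  0.16  1.2   0.    1.78  2.91]
(0.6, -0.02, 0.42) 0 [-0.23  0.16  1.2  -0.    1.78 -0.23]
(0.6, -0.02, 0.42) 1.57 [-0.23  0.16  1.2   0.    1.78 -1.8 ]
(0.6, -0.02, 0.42) -1.57 [-0.23  0.16  1.2  -0.    1.78  1.34]
(0.6, 0.25, 0.35) 3.14 [ 0.21  0.27  1.2   0.    1.67 -2.93]
(0.6, 0.25, 0.35) 0 [ 0.21  0.27  1.2  -0.    1.67  0.21]
(0.6, 0.25, 0.35) 1.57 [ 0.21  0.27  1.2  -0.    1.67 -1.36]
(0.6, 0.25, 0.35) -1.57 [ 0.21  0.27  1.2  -0.    1.67  1.78]
(0.6, -0.35, 0.4) 3.14 [-0.7   0.38  0.96  0.    1.79  2.44]
(0.6, -0.35, 0.4) 0 [-0.7   0.38  0.96 -0.    1.79 -0.7 ]
(0.6, -0.35, 0.4) 1.57 [-0.7   0.38  0.96  0.    1.79 -2.27]
(0.6, -0.35, 0.4) -1.57 [-0.7   0.38  0.96 -0.    1.79  0.87]
```

Run:
```python
from h import *
r=down(-np.pi/2)
for n,p in [("p1",(.557,-.40,.30)),("p2",(.557,-.28,.30)),("e1",(.63,-.08,.33)),("e2",(.63,.08,.33)),("s1",(.557,.30,.30)),("s2",(.557,.42,.30))]:
    ctrl.reach(p,r); shot(n)
print(ctrl.observe()["t"])
a=lambda n:cv2.imread(f"pics/{n}.png")
m=np.vstack([np.hstack([a("p1"),a("e1")]),np.hstack([a("s1"),a("e2")])]);cv2.imwrite("pics/m.png",cv2.resize(m,(800,600),interpolation=cv2.INTER_AREA))
```

```text
5.55
```

View pics/m.png

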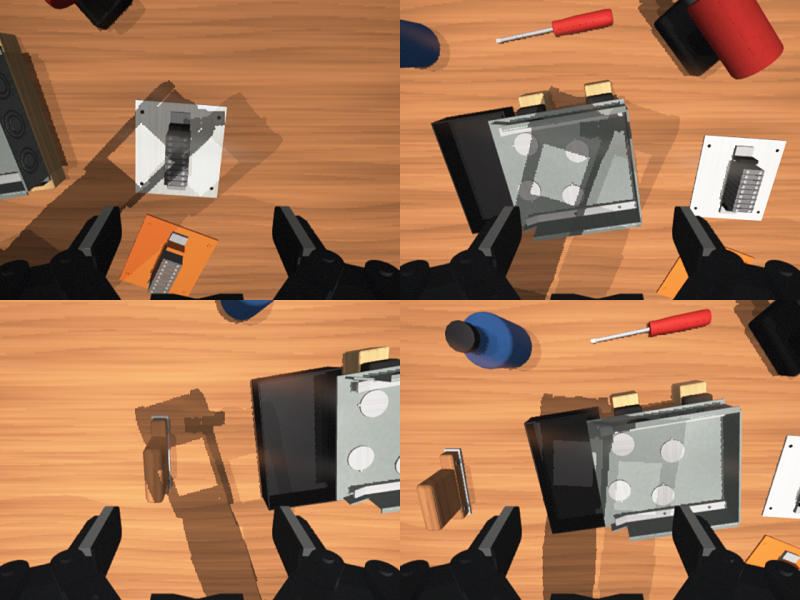

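View pics/e2.png

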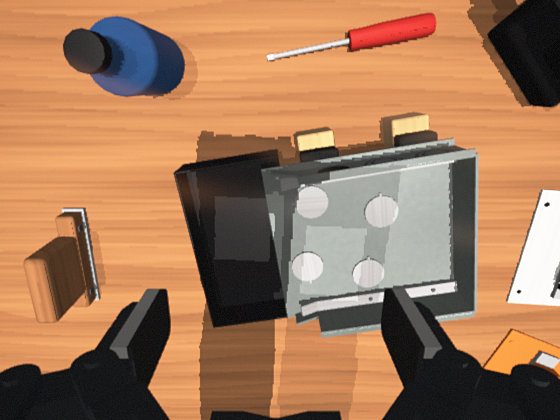

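The mosaic shows the plate at about (253,208) in p1 and the scraper at about (222,222) in s1. In e2, the enclosure's slugs are at (311,202), (381,211), (307,266) and (368,271), and the closed end is at column 470. I'll enlarge the enclosure and the scraper.

Run:
```python
from h import *
e=cv2.imread("pics/e1.png")[100:345,115:345]; e=cv2.resize(e,None,fx=2.4,fy=2.4,interpolation=cv2.INTER_CUBIC)
s=cv2.imread("pics/s1.png")[150:300,180:260]; s=cv2.resize(s,None,fx=3,fy=3,interpolation=cv2.INTER_CUBIC)
c=np.zeros((max(e.shape[0],s.shape[0]),e.shape[1]+s.shape[1],3),np.uint8); c[:e.shape[0],:e.shape[1]]=e; c[:s.shape[0],e.shape[1]:]=s
print(c.shape); cv2.imwrite("pics/c1.png",c)
```

```text
(588, 792, 3)
```

View pics/c1.png

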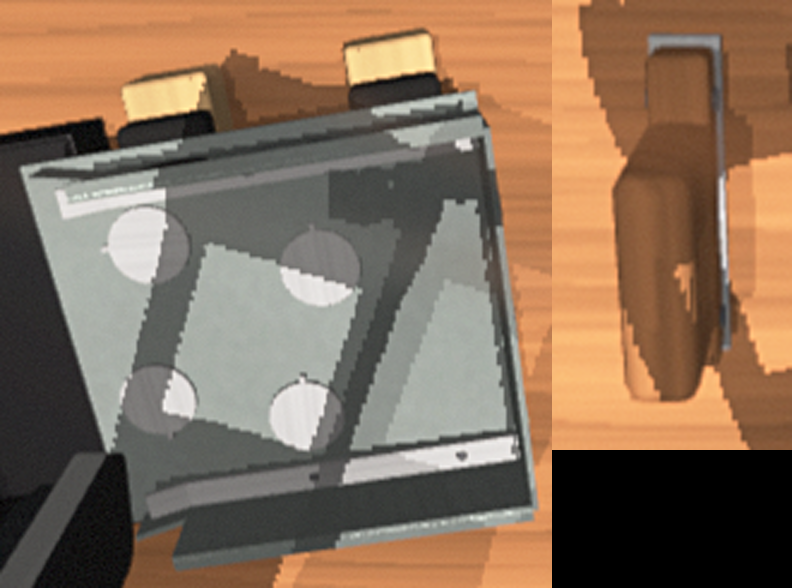

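In the crop, the floor's free edge runs (22,168) to (115,455), and the lip inner edges run (62,217)–(485,140) and (145,497)–(517,437). The closed wall rim is (487,135)–(535,510). The sole's visible L is (648,38), (722,38), (730,348).

```bash
cat >> h.py <<'E'
def edge(im,a,b,w=5,n=50,frac=(.06,.94)):
    """refine approx line a-b to max gradient along the normal; returns 2 points on fitted line"""
    g=cv2.GaussianBlur(cv2.cvtColor(im,cv2.COLOR_BGR2GRAY),(0,0),.8).astype(np.float32)
    a,b=np.array(a,float),np.array(b,float);d=(b-a)/np.linalg.norm(b-a);nn=np.array([-d[1],d[0]])
    s=np.arange(-w,w+.01,.25);P=[]
    for f in np.linspace(*frac,n):
        q=(a+(b-a)*f+s[:,None]*nn).astype(np.float32)
        v=cv2.remap(g,q[None,:,0].copy(),q[None,:,1].copy(),cv2.INTER_LINEAR)[0];P.append(q[np.argmax(abs(np.gradient(v)))])
    P=np.array(P,np.float32)
    for _ in range(3):
        l=cv2.fitLine(P,cv2.DIST_HUBER,0,.01,.01).ravel();r=abs((P-l[2:])@[-l[1],l[0]]);P=P[r<max(1,2*np.median(r))]
    p=lambda x:l[2:]+l[:2]*((x-l[2:])@l[:2])
    return p(a),p(b),len(P),r.mean()
E
python3 - <<'E'
from h import *
def hull(fn,box,col):
    im,c=load(fn);x0,y0,x1,y1=box;h=cv2.cvtColor(im,cv2.COLOR_BGR2HSV)
    m=((h[...,1]<70)&(h[...,2]>40)).astype(np.uint8);k=np.zeros_like(m);k[y0:y1,x0:x1]=m[y0:y1,x0:x1]
    k=cv2.morphologyEx(k,cv2.MORPH_CLOSE,np.ones((3,3)))
    n,L,st,_=cv2.connectedComponentsWithStats(k);i=1+np.argmax(st[1:,4]);pts=np.argwhere(L==i)[:,::-1].astype(np.int32)
    H=cv2.convexHull(pts);return c,H,cv2.approxPolyN(H,col,ensure_convex=True).reshape(-1,2) if hasattr(cv2,"approxPolyN") else H, st[i]
# plate boxes from scene estimate
for fn in("p1","p2"):
    im,c=load(fn);K,R,t=c
    pr=lambda X:(lambda v:v[:2]/v[2])(K@(R@np.array(X)+t))
    u=pr((.478,-.364,0));b=[int(u[0]-85),int(u[1]-85),int(u[0]+85),int(u[1]+85)]
    c,H,Q,st=hull(fn,[max(0,v) for v in b],4);Q=Q[np.argsort(np.arctan2(*(Q-Q.mean(0)).T))];print(fn,Q.tolist(),st)
    W=np.array([onz(c,q,.004) for q in Q]);print(W.round(4).tolist(),W.mean(0).round(4));globals()[fn]=(c,Q)
for a,b in zip(p1[1],p2[1]):print(tri([(p1[0],a),(p2[0],b)]))
for fn in("s1","s2"):
    im,c=load(fn);K,R,t=c
    pr=lambda X:(lambda v:v[:2]/v[2])(K@(R@np.array(X)+t))
    u=pr((.48,.362,0));b=[int(u[0]-60),int(u[1]-80),int(u[0]+60),int(u[1]+70)]
    c,H,Q,st=hull(fn,[max(0,v) for v in b],3);print(fn,Q.tolist(),st,[onz(c,q,.0).round(4).tolist() for q in Q])
e1,c1=load("e1");e2,c2=load("e2");cc=lambda u,v:(115+u/2.4,100+v/2.4)
K,R,t=c2;pr2=lambda X:(lambda v:v[:2]/v[2])(K@(R@np.array(X)+t))
for n,a,b,z in[("free",(25,180),(110,440),.075),("lipT",(65,217),(455,148),.085),("lipB",(180,490),(510,437),.085),("rimOut",(490,140),(537,505),.129)]:
    a,b=cc(*a),cc(*b);r=edge(e1,a,b,3);A,B=onz(c1,r[0],z),onz(c1,r[1],z);print(n,A.round(4),B.round(4),r[2:],np.degrees(np.arctan2(*(B-A)[1::-1])).round(2))
    r=edge(e2,pr2(A),pr2(B),4);A,B=onz(c2,r[0],z),onz(c2,r[1],z);print("  e2",pr2(A).round(),A.round(4),B.round(4),r[2:],np.degrees(np.arctan2(*(B-A)[1::-1])).round(2))
E
```

```text
p1 [[189, 139], [189, 269], [303, 277], [317, 149]] [  189   140   129   137 15382]
[[0.5787, -0.2906, 0.004], [0.3985, -0.2772, 0.004], [0.3862, -0.4372, 0.004], [0.5666, -0.4501, 0.004]] [ 0.4825 -0.3638  0.004 ]
p2 [[285, 139], [274, 269], [388, 277], [413, 149]] [  275   140   138   137 15610]
[[0.5791, -0.2899, 0.004], [0.3987, -0.2764, 0.004], [0.3864, -0.4377, 0.004], [0.5671, -0.4508, 0.004]] [ 0.4828 -0.3637  0.004 ]
(array([ 0.57856058, -0.28993808,  0.00127402]), np.float64(0.00011488159582765627))
(array([ 0.39695562, -0.27643686,  0.00085666]), np.float64(3.6445699720027167e-05))
(array([ 0.38731318, -0.43705594,  0.00588925]), np.float64(3.652967246519079e-05))
(array([ 0.56733213, -0.44975372,  0.00697089]), np.float64(0.00014018958420862764))
s1 [[211, 161], [236, 161], [240, 280]] [212 161  28 106 389] [[0.5514, 0.3813, 0.0], [0.5514, 0.3494, 0.0], [0.3799, 0.3498, 0.0]]
s2 [[303, 276], [307, 161], [331, 161]] [304 161  27 105 337] [[0.3858, 0.3807, 0.0], [0.5508, 0.3794, 0.0], [0.5508, 0.3488, 0.0]]
free [0.615  0.0956 0.075 ] [0.4705 0.0719 0.075 ] (50, np.float32(0.2400662)) -170.66
  e2 [262. 175.] [0.615  0.0956 0.075 ] [0.4705 0.0722 0.075 ] (50, np.float32(0.26150924)) -170.82
lipT [0.6006 0.0735 0.085 ] [ 0.6315 -0.1142  0.085 ] (42, np.float32(0.24848011)) -80.65
  e2 [280. 187.] [0.6033 0.0739 0.085 ] [ 0.6339 -0.1135  0.085 ] (33, np.float32(0.20398699)) -80.72
lipB [0.4517 0.0298 0.085 ] [ 0.4802 -0.1464  0.085 ] (47, np.float32(0.23709685)) -80.81
  e2 [314. 301.] [0.4514 0.0298 0.085 ] [ 0.4804 -0.1464  0.085 ] (41, np.float32(0.16787922)) -80.65
rimOut [ 0.6445 -0.1225  0.129 ] [ 0.4661 -0.1517  0.129 ] (42, np.float32(0.21690948)) -170.68
  e2 [475. 159.] [ 0.6445 -0.1221  0.129 ] [ 0.4661 -0.1522  0.129 ] (50, np.float32(0.28691706)) -170.42
```

```bash
cat >> h.py <<'E'
TH=np.radians(99.28);EX=np.array([np.cos(TH),np.sin(TH),0]);EY=np.array([-np.sin(TH),np.cos(TH),0]);EO=np.array([.5362,-.0084,.075])
def enc(x,y,z): return EO+EX*x+EY*y+np.array([0,0,z])
def toenc(p): d=np.asarray(p)-EO; return np.array([d@EX,d@EY,d[2]])
E
python3 - <<'E'
from h import *
e1,c1=load("e1");e2,c2=load("e2")
for u,v2 in zip([(148,244),(320,267),(160,399),(306,413)],[(311,202),(381,211),(307,266),(368,271)]):
    u=(115+u[0]/2.4,100+u[1]/2.4);X,r=tri([(c1,u),(c2,v2)]);print("slug",toenc(onz(c1,u,.078)).round(3),toenc(X).round(3))
for fn,a,b in[("s1",(236.5,164),(239.3,265)),("s2",(305.5,164),(303.5,265))]:
    im,c=load(fn);r=edge(im,a,b,3);A,B=onz(c,r[0],0.001),onz(c,r[1],0.001);print(fn,r,A.round(4),B.round(4),np.degrees(np.arctan2(*(A-B)[1::-1])))
s1,d1=load("s1");s2,d2=load("s2")
print("corner",tri([(d1,(237,161.5)),(d2,(331,161.5))]),"len end",onz(d1,(239.5,266.5),.001),onz(d2,(303.5,266.5),.001))
print("griptop",tri([(cam("scene"),(408,160)),(cam("side"),(243,142))]))
print("striptop",tri([(cam("scene"),(115,229)),(cam("side"),(298,302))]))
E
```

```text
slug [ 0.037 -0.054  0.003] [ 0.037 -0.053  0.002]
slug [-0.045 -0.028  0.003] [-0.045 -0.028  0.001]
slug [0.052 0.03  0.003] [ 0.053  0.032 -0.002]
slug [-0.023  0.051  0.003] [-0.023  0.051  0.001]
s1 (array([233.49374532, 164.09443761]), array([236.66624655, 265.08274014]), 39, np.float32(0.23189068)) [0.5476 0.3526 0.001 ] [0.404  0.3537 0.001 ] -0.4158887134487002
s2 (array([309.60779196, 164.43212692]), array([299.07732064, 264.53474776]), 39, np.float32(1.3002957)) [0.5466 0.3761 0.001 ] [0.4044 0.3867 0.001 ] -4.274899633865039
corner (array([ 0.5499323 ,  0.34837183, -0.0024802 ]), np.float64(0.00017077565898994263)) len end [0.40182209 0.34974661 0.001     ] [0.40134968 0.38041623 0.001     ]
griptop (array([0.47237056, 0.35387869, 0.11403055]), np.float64(0.0027544094067653855))
striptop (array([ 0.47312583, -0.36052576,  0.06224186]), np.float64(0.004602721991712289))
```

Run:
```python
from h import *
r=down(-np.pi/2)
hand.grip(1.0)
ctrl.reach((.476,.365,.16),r)
ctrl.movel((.476,.365,.066),velocity=.1)
hand.grip(0.0,90)
o=ctrl.observe();print(o["width"],o["finger_force"],o["tcp_pos"].round(4),o["t"],o["ft_force"])
ctrl.movel((.476,.365,.24),velocity=.15)
o=ctrl.observe();print(o["width"],o["finger_force"],o["tcp_pos"].round(4),o["t"],o["ft_force"])
cv2.imwrite("pics/g_scene.png",viewer.snapshot("side")[20:260,150:430])
r2=down(TH-np.pi)
ctrl.reach(enc(-.108,0,.165),r2)
o=ctrl.observe();print(o["tcp_pos"].round(4),o["t"],o["ft_force"],enc(-.108,0,.165))
shot("w1");cv2.imwrite("pics/w1s.png",viewer.snapshot("scene"))
a=cv2.imread("pics/w1.png");b=cv2.imread("pics/w1s.png")[100:340,150:430];b=cv2.resize(b,(490,420))
cv2.imwrite("pics/m2.png",cv2.resize(np.hstack([a,b]),(800,320),interpolation=cv2.INTER_AREA))
```

```text
0.3010282175867233 89.97769117355347 [0.4765 0.3651 0.0667] 8.15 [-0.86047928 -1.45589187  4.76617345]
0.3025838584325192 89.04536247253418 [0.4753 0.3646 0.2386] 9.4583 [-0.09435872  0.31719155 -4.02454162]
[ 0.5538 -0.114   0.24  ] 11.275 [ 0.06224907  0.34657024 -3.37416959] [ 0.55361601 -0.1149865   0.24      ]
```

View pics/m2.png

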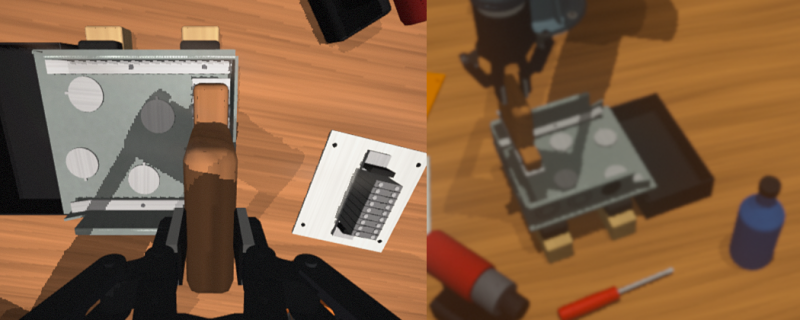

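The scraper is held squarely above the closed end. The near edge of its sole is at about w1 pixel (252–298,104), clear of the lip. I'll check the lateral offset, then press.

Run:
```python
from h import *
im,c=load("w1")
r=edge(im,(254,103),(296,103),6,30);print(r)
z=.24-.0667
for p in r[:2]:print(toenc(onz(c,p,z)).round(4), toenc(onz(c,p,z+.003)).round(4))
f0=np.mean([ctrl.observe()["ft_force"] for _ in range(3)],0)
print(ctrl.movel(enc(-.108,0,.066+.014),velocity=.1,f_stop=12))
shot("w2");o=ctrl.observe();print(o["tcp_pos"].round(4),o["ft_force"],f0,o["t"])
im=cv2.imread("pics/w2.png")[60:300,180:380];cv2.imwrite("pics/w2c.png",cv2.resize(im,None,fx=2.5,fy=2.5))
```

```text
(array([254.0000002 , 108.25000075]), array([296.0000002 , 108.24999912]), 27, np.float32(3.484321e-07))
[-0.0931 -0.0722  0.0983] [-0.0933 -0.0724  0.1013]
[-0.1192 -0.0722  0.0983] [-0.119  -0.0724  0.1013]
False
[ 0.5543 -0.1153  0.156 ] [-0.27027018 -0.22881603 -4.23698354] [ 0.2059637   0.30942569 -3.10942194] 12.425
```

View pics/w2c.png

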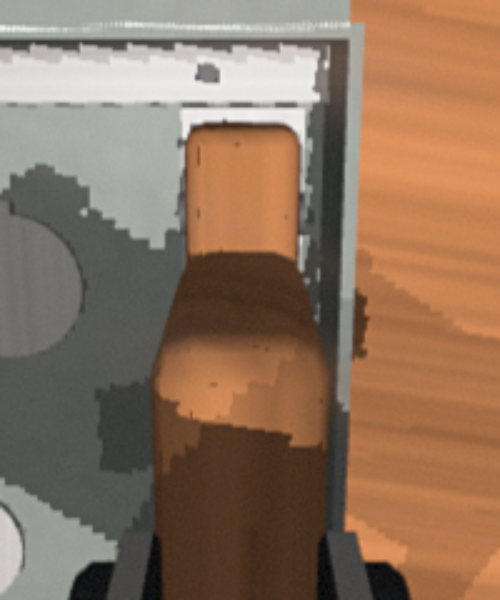

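The sole's near edge is at w2 row 103 and the lip's inner edge at row 101. They're close, so I'll quantify the gap, correct it, then press.

Run:
```python
from h import *
im,c=load("w2");i1,d=load("w1")
g=cv2.cvtColor(im,cv2.COLOR_BGR2GRAY);g1=cv2.cvtColor(i1,cv2.COLOR_BGR2GRAY)
print("w2 col med",np.median(g[95:116,258:296],1).astype(int).tolist());print("w2 lip only",np.median(g[95:116,205:245],1).astype(int).tolist());print("w1",np.median(g1[92:116,258:292],1).astype(int).tolist())
for row in(101,102,103,104,105):print(row,[round(toenc(onz(c,(275,row),z))[1],4) for z in(.082,.085,.0893,.0915,.0935)])
for row in(100,101,102,103,104,105):print("w1",row,[round(toenc(onz(d,(275,row),z))[1],4) for z in(.1733,.1775)])
o=ctrl.observe();print(toenc(o["tcp_pos"]))
```

```text
w2 col med [232, 231, 231, 232, 234, 202, 121, 108, 207, 237, 234, 234, 238, 194, 98, 51, 72, 98, 116, 123, 127]
w2 lip only [228, 227, 226, 228, 230, 214, 175, 145, 172, 174, 173, 173, 173, 172, 173, 172, 173, 173, 173, 173, 172]
w1 [231, 229, 230, 233, 192, 152, 172, 176, 137, 86, 108, 205, 236, 233, 233, 238, 184, 78, 49, 71, 97, 113, 121, 125]
101 [np.float64(-0.0766), np.float64(-0.0767), np.float64(-0.0768), np.float64(-0.0769), np.float64(-0.077)]
102 [np.float64(-0.076), np.float64(-0.0761), np.float64(-0.0763), np.float64(-0.0763), np.float64(-0.0764)]
103 [np.float64(-0.0753), np.float64(-0.0755), np.float64(-0.0757), np.float64(-0.0758), np.float64(-0.0758)]
104 [np.float64(-0.0747), np.float64(-0.0749), np.float64(-0.0751), np.float64(-0.0752), np.float64(-0.0753)]
105 [np.float64(-0.0741), np.float64(-0.0743), np.float64(-0.0745), np.float64(-0.0746), np.float64(-0.0747)]
w1 100 [np.float64(-0.0771), np.float64(-0.0773)]
w1 101 [np.float64(-0.0765), np.float64(-0.0767)]
w1 102 [np.float64(-0.0759), np.float64(-0.0761)]
w1 103 [np.float64(-0.0754), np.float64(-0.0755)]
w1 104 [np.float64(-0.0748), np.float64(-0.075)]
w1 105 [np.float64(-0.0742), np.float64(-0.0744)]
[-0.10839763 -0.00064858  0.08101767]
```

```bash
cat >> h.py <<'E'
def fz(n=4):
    v=[]
    for _ in range(n): v.append(ctrl.observe()["ft_force"]); ctrl.dwell(.02)
    return np.mean(v,0)
E
python3 - <<'E'
from h import *
Y=.0036
ctrl.movel(enc(-.108,Y,.080),velocity=.05)
ctrl.movel(enc(-.108,Y,.071),velocity=.05,f_stop=8)
ctrl.dwell(.1);f0=fz();o=ctrl.observe();print("free",f0.round(2),toenc(o["tcp_pos"]).round(4))
hit=ctrl.movel(enc(-.108,Y,.050),velocity=.008,f_stop=9)
o=ctrl.observe();print(hit,toenc(o["tcp_pos"]).round(4),o["ft_force"].round(2),o["t"])
ctrl.dwell(.1);f=fz();o=ctrl.observe();print((f-f0).round(2),toenc(o["tcp_pos"]).round(4),o["ft_torque"].round(2),o["t"])
np.save("f0.npy",f0)
E
```

```text
free [-0.11  0.08 -3.1 ] [-0.108   0.0035  0.071 ]
True [-0.1082  0.0036  0.0613] [ 0.22 -0.14  4.7 ] 14.5667
[ 1.28 -0.46  8.16] [-0.1082  0.0036  0.0614] [ 0.05 -0.33 -0.04] 14.7333
```

Run:
```python
from h import *
f0=np.load("f0.npy");Y=.0036;z=.0604;k=1.7e3
ctrl.movel(enc(-.108,Y,z),velocity=.01);ctrl.dwell(.2)
for x in np.arange(-.108,.0861,.0097)[1:]:
    F=(fz(2)-f0);o=ctrl.observe();p=toenc(o["tcp_pos"])
    print(p.round(4),F.round(1),o["ft_torque"].round(2),round(o["t"],2))
    if F[2]>22: print("HIGH");break
    z+=np.clip(-(10.5-F[2])/k*.6,-.0015,.0015)
    ctrl.movel(enc(x,Y,z),velocity=.035)
ctrl.dwell(.1);F=fz()-f0;o=ctrl.observe();print(toenc(o["tcp_pos"]).round(4),F.round(1),o["width"],o["t"])
shot("w3");cv2.imwrite("pics/w3s.png",viewer.snapshot("scene"))
a=cv2.imread("pics/w3.png");b=cv2.imread("pics/w3s.png")[100:340,150:430];b=cv2.resize(b,(490,420))
cv2.imwrite("pics/m3.png",cv2.resize(np.hstack([a,b]),(800,320),interpolation=cv2.INTER_AREA))
```

```text
[-0.1082  0.0037  0.0607] [-0.7 -0.5  9.5] [-0.02  0.13 -0.01] 15.23
[-0.0996  0.003   0.0609] [ 0.7 -3.5  8.7] [-0.72 -0.11 -0.03] 15.69
[-0.0901  0.0028  0.0605] [ 0.9 -3.   9.4] [-0.7  -0.16  0.03] 16.15
[-0.0806  0.0027  0.0602] [ 0.  -4.   9.3] [-0.83 -0.14 -0.02] 16.61
[-0.071   0.0026  0.06  ] [ 1.1 -3.5 11.2] [-0.95 -0.15 -0.02] 17.07
[-0.0613  0.0026  0.0601] [ 0.9 -4.5 10.3] [-0.96 -0.19 -0.03] 17.52
[-0.0516  0.0026  0.06  ] [ 0.8 -4.1 10. ] [-0.93 -0.22 -0.05] 17.98
[-0.042   0.0025  0.0599] [ 0.7 -5.  10.2] [-0.95 -0.18 -0.02] 18.44
[-0.0323  0.0025  0.0598] [ 0.5 -4.1 10.5] [-1.03 -0.21 -0.04] 18.9
[-0.0226  0.0025  0.0598] [ 0.9 -3.8 10.3] [-1.02 -0.25 -0.01] 19.36
[-0.0129  0.0025  0.0597] [ 0.8 -5.1 10.5] [-1.04 -0.23 -0.05] 19.82
[-0.0032  0.0025  0.0597] [ 0.7 -4.  10.2] [-1.07 -0.2  -0.03] 20.27
[0.0065 0.0025 0.0596] [ 1.1 -3.8 10.3] [-1.11 -0.22  0.02] 20.73
[0.0162 0.0024 0.0596] [ 1.1 -5.5 10.1] [-1.07 -0.19 -0.03] 21.19
[0.0259 0.0024 0.0595] [ 1.  -4.8 10.4] [-1.12 -0.16  0.02] 21.65
[0.0356 0.0023 0.0595] [ 0.7 -4.7 10.8] [-1.2  -0.21  0.02] 22.11
[0.0454 0.0024 0.0595] [ 0.8 -4.9 10.5] [-1.14 -0.21 -0.01] 22.57
[0.0551 0.0024 0.0595] [ 1.5 -4.5 11.1] [-1.12 -0.23 -0.02] 23.02
[0.0648 0.0024 0.0597] [ 0.6 -4.5 11.3] [-1.08 -0.18 -0.04] 23.48
[0.0746 0.0023 0.06  ] [ 0.9 -4.4 11.1] [-1.1  -0.13  0.01] 23.94
[0.0845 0.0024 0.0601] [ 0.7 -3.5 10.8] 0.2970842018667421 24.5333
```

View pics/m3.png

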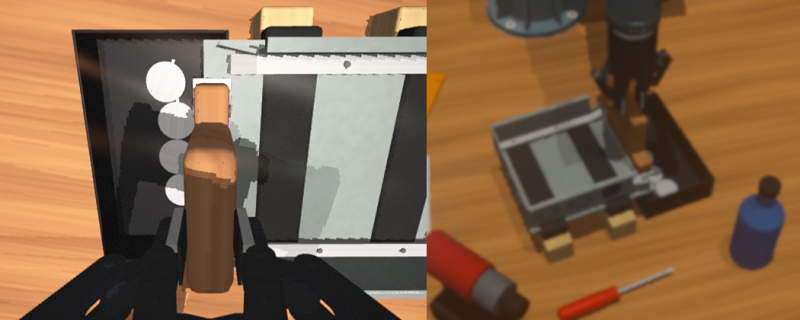

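All four slugs appear in the pan at w3 mosaic (166,80), (175,120), (173,155) and (180,190), at pan-floor size. I'll lift, stand the scraper back on the bench and look again.

Run:
```python
from h import *
r=down(-np.pi/2)
ctrl.movel(enc(.085,.0036,.12),velocity=.1)
ctrl.reach((.476,.39,.12),r)
ctrl.movel((.476,.39,.074),velocity=.08)
ctrl.dwell(.1)
print(ctrl.movel((.476,.39,.055),velocity=.012,f_stop=4))
o=ctrl.observe();print(o["tcp_pos"].round(4),o["ft_force"].round(1),o["t"])
hand.grip(1.0)
ctrl.movel((.476,.39,.17),velocity=.15)
ctrl.reach((.62,.13,.30),r)
shot("e3");print(ctrl.observe()["t"])
ctrl.reach((.557,-.364,.25),down(np.radians(85.7)-np.pi))
shot("p3");print(ctrl.observe()["t"])
cv2.imwrite("pics/s3.png",viewer.snapshot("side"))
a=cv2.imread("pics/e3.png");cv2.imwrite("pics/m4.png",cv2.resize(np.hstack([a,cv2.imread("pics/p3.png")]),(800,300),interpolation=cv2.INTER_AREA))
```

```text
True
[0.4759 0.3899 0.0667] [ 0.6 -1.   4.4] 28.25
31.0
32.8667
```

View pics/m4.png

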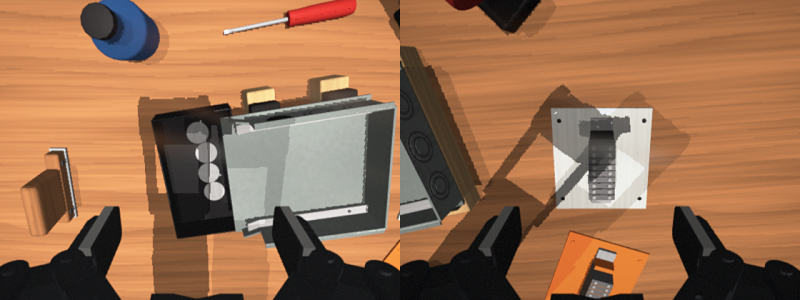

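All four slugs lie in the pan, at e3 mosaic (197,132), (206,153), (208,172) and (214,191). The scraper stands upright, and the plate sits in p3 at mosaic (602,158). Now I'll measure and grasp the plate.

Run:
```python
from h import *
im,c=load("p3");h=cv2.cvtColor(im,cv2.COLOR_BGR2HSV)
m=((h[...,1]<70)&(h[...,2]>40)).astype(np.uint8);m[:,:190]=0;m[:,380:]=0;m[:130]=0;m[310:]=0
m=cv2.morphologyEx(m,cv2.MORPH_CLOSE,np.ones((3,3)));n,L,st,_=cv2.connectedComponentsWithStats(m);i=1+np.argmax(st[1:,4])
Q=cv2.approxPolyN(cv2.convexHull(np.argwhere(L==i)[:,::-1].astype(np.int32)),4,ensure_convex=True).reshape(-1,2).astype(float)
Q=Q[np.argsort(np.arctan2(*(Q-Q.mean(0)).T))]
W=np.array([onz(c,q,.004) for q in Q])
# refine each side by edges, intersect
Ls=[]
for j in range(4):
    r=edge(im,Q[j],Q[(j+1)%4],4);A,B=onz(c,r[0],.004),onz(c,r[1],.004);Ls.append(np.cross([*A[:2],1],[*B[:2],1]));print(r[2:],np.degrees(np.arctan2(*(B-A)[1::-1])).round(2))
C=[]
for j in range(4):
    v=np.cross(Ls[j-1],Ls[j]);C.append(v[:2]/v[2])
C=np.array(C);ctr=C.mean(0);print(C.round(4).tolist(),ctr.round(4),[np.linalg.norm(C[j]-C[j-1]).round(4) for j in range(4)])
ctr=np.array([*ctr,0])
np.save("pc.npy",ctr)
r=down(np.radians(85.7)-np.pi)
ctrl.reach(ctr+[0,0,.12],r)
ctrl.movel(ctr+[0,0,.022],velocity=.1,f_stop=15)
o=ctrl.observe();print(o["tcp_pos"].round(4),o["ft_force"].round(1))
hand.grip(0,60)
o=ctrl.observe();print(o["width"],o["tcp_pos"].round(4),o["ft_force"].round(1),o["t"]);np.save("gz.npy",o["tcp_pos"])
ctrl.movel(ctr+[0,0,.29],velocity=.25)
r2=down(TH-np.pi)
ctrl.reach(enc(.20,0,.20),r2)
ctrl.movel(enc(.20,0,.022+.03),velocity=.15)
ctrl.dwell(.2);o=ctrl.observe();print(o["width"],toenc(o["tcp_pos"]).round(4),o["ft_force"].round(2),o["ft_torque"].round(2),o["t"])
shot("i1");cv2.imwrite("pics/i1s.png",viewer.snapshot("scene"))
a=cv2.imread("pics/i1.png");b=cv2.imread("pics/i1s.png")[100:340,150:430];b=cv2.resize(b,(490,420))
cv2.imwrite("pics/m5.png",cv2.resize(np.hstack([a,b]),(800,320),interpolation=cv2.INTER_AREA))
```

```text
(46, np.float32(0.23437509)) 175.88
(50, np.float32(4.1470486e-07)) -94.24
(50, np.float32(0.20531954)) -4.04
(50, np.float32(0.25469744)) 85.17
[[0.5786, -0.2909], [0.399, -0.278], [0.3872, -0.4375], [0.5652, -0.4501]] [ 0.4825 -0.3641] [np.float64(0.1597), np.float64(0.18), np.float64(0.16), np.float64(0.1784)]
[ 0.483  -0.3647  0.0228] [ 0.2 -0.8  0. ]
0.0020811712495253038 [ 0.4833 -0.3647  0.0233] [0.1 1.3 6.3] 35.4667
0.0003165642922706695 [ 0.2    -0.0006  0.0529] [ 0.22  0.82 -0.14] [0.   0.02 0.02] 40.0167
```

View pics/m5.png

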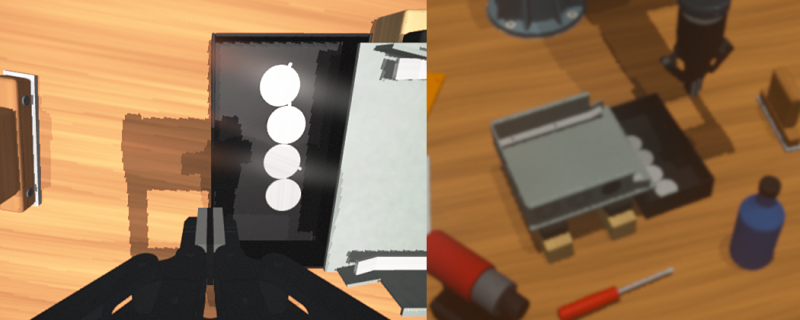

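The picture shows the gripper shut and empty, so the grasp missed. The slugs are all in the pan at mosaic (280,85), (286,125), (282,160) and (283,195). That was my tenth picture, so I'll diagnose numerically, starting from the saved frames.

Run:
```python
from h import *
a=cv2.imread("pics/scene0.png");b=cv2.imread("pics/i1s.png");cs=cam("scene")
def plate(im,cx):
    h=cv2.cvtColor(im,cv2.COLOR_BGR2HSV);m=((h[...,1]<60)&(h[...,2]>120)).astype(np.uint8);x0,y0,x1,y1=cx;k=np.zeros_like(m);k[y0:y1,x0:x1]=m[y0:y1,x0:x1]
    k=cv2.morphologyEx(k,cv2.MORPH_CLOSE,np.ones((5,5)));n,L,st,_=cv2.connectedComponentsWithStats(k);i=1+np.argmax(st[1:,4]);return cv2.approxPolyN(cv2.convexHull(np.argwhere(L==i)[:,::-1].astype(np.int32)),4,ensure_convex=True).reshape(-1,2),st[i]
for im in(a,b):print(plate(im,(50,190,190,310)))
d=cv2.absdiff(a,b)[190:310,60:190].max(2);print("changed px",(d>40).sum(),"of",d.size)
# strip in p3: saturation-low dark pixels inside plate, projected at strip-top height
im,c=load("p3");h=cv2.cvtColor(im,cv2.COLOR_BGR2HSV)
K,R,t=c;pr=lambda X:(lambda v:v[:2]/v[2])(K@(R@np.array(X)+t))
pc=np.load("pc.npy");px=np.array([np.cos(np.radians(85.7)),np.sin(np.radians(85.7)),0]);py=np.array([-px[1],px[0],0])
for z in(.011,.055):print("expected strip corners z",z,[pr(pc+px*i*.02+py*j*.045+[0,0,z]).round().tolist() for i in(-1,1) for j in(-1,1)])
g=cv2.cvtColor(im,cv2.COLOR_BGR2GRAY)
for row in(165,185,205,225,245,265,280):print(row,g[row,225:340:4].tolist())
```

```text
(array([[ 80, 287],
       [ 86, 225],
       [151, 217],
       [152, 277]], dtype=int32), array([  81,  217,   72,   70, 3390], dtype=int32))
(array([[ 80, 287],
       [ 86, 225],
       [151, 217],
       [152, 277]], dtype=int32), array([  81,  217,   72,   70, 3402], dtype=int32))
changed px 0 of 15600
expected strip corners z 0.011 [[300.0, 191.0], [298.0, 262.0], [265.0, 191.0], [265.0, 262.0]]
expected strip corners z 0.055 [[302.0, 203.0], [300.0, 280.0], [264.0, 203.0], [264.0, 280.0]]
165 [139, 134, 130, 137, 133, 131, 140, 136, 139, 138, 136, 85, 87, 85, 77, 81, 88, 76, 87, 97, 95, 107, 100, 97, 137, 223, 220, 220, 224]
185 [135, 137, 131, 134, 132, 131, 138, 92, 99, 93, 93, 23, 19, 25, 23, 24, 19, 19, 15, 100, 95, 92, 99, 123, 184, 224, 215, 218, 219]
205 [139, 138, 137, 133, 136, 133, 137, 133, 136, 117, 73, 79, 81, 79, 81, 80, 83, 88, 81, 94, 215, 213, 217, 213, 215, 219, 213, 215, 216]
225 [236, 237, 237, 236, 240, 154, 92, 92, 94, 95, 51, 72, 73, 57, 71, 73, 77, 104, 128, 148, 240, 236, 237, 237, 238, 237, 215, 214, 212]
245 [233, 222, 207, 203, 91, 94, 94, 93, 157, 227, 62, 70, 93, 78, 134, 137, 134, 181, 129, 157, 241, 238, 239, 238, 240, 238, 239, 238, 213]
265 [92, 91, 92, 91, 208, 209, 206, 210, 210, 233, 116, 80, 103, 107, 110, 120, 118, 86, 118, 246, 240, 238, 241, 225, 220, 214, 216, 216, 213]
280 [90, 141, 202, 208, 202, 211, 206, 213, 210, 204, 192, 152, 152, 175, 173, 176, 174, 169, 221, 240, 218, 221, 215, 220, 216, 213, 215, 213, 222]
```

The plate hasn't moved at all. I'll go back and close in stages, logging contact.

Run:
```python
from h import *
pc=np.load("pc.npy");r=down(np.radians(85.7)-np.pi)
ctrl.movel(enc(.20,0,.20),velocity=.3)
hand.grip(1.0,60)
ctrl.reach(pc+[0,0,.12],r)
ctrl.movel(pc+[0,0,.020],velocity=.1,f_stop=15)
cv2.imwrite("pics/t0.png",viewer.snapshot("side"))
o=ctrl.observe();print(o["tcp_pos"].round(4),o["width"],o["t"],o["joints"].round(2))
for w in(.65,.5,.4,.25):
    hand.grip(w,60);o=ctrl.observe();print(w,round(o["width"],3),round(o["finger_force"],1),o["tcp_pos"].round(4),o["ft_force"].round(1),o["ft_torque"].round(2),round(o["t"],2))
    if o["finger_force"]>20:break
cv2.imwrite("pics/t1.png",viewer.snapshot("side"))
```

```text
[ 0.4831 -0.3647  0.0209] 1.0014407951972042 44.8083 [-0.84  0.46  1.65  0.    1.04  0.8 ]
0.65 0.649 0.0 [ 0.4825 -0.3642  0.0201] [ 0.  -0.4 -0.6] [-0.01 -0.05 -0.05] 45.22
0.5 0.5 0.0 [ 0.4825 -0.3641  0.02  ] [-0.5 -0.1 -0.7] [-0.01  0.03 -0.03] 45.5
0.4 0.42 59.3 [ 0.4826 -0.3644  0.0206] [-1.9  0.9  6.7] [ 0.15  0.31 -0.06] 45.76
```

Contact now at width 0.42 with 59 N. I'll lift and check the weight.

Run:
```python
from h import *
o=ctrl.observe();p=o["tcp_pos"]
ctrl.movel(p+[0,0,.03],velocity=.1);ctrl.dwell(.1)
o=ctrl.observe();print(round(o["width"],3),round(o["finger_force"],1),o["ft_force"].round(1),o["ft_torque"].round(2),round(o["t"],2))
if o["width"]>.3 and o["ft_force"][2]<-3:
    ctrl.movel(p+[0,0,.27],velocity=.3)
    ctrl.reach(enc(.20,0,.20),down(TH-np.pi))
    ctrl.movel(enc(.20,0,.0209+.03),velocity=.2)
    ctrl.dwell(.15);o=ctrl.observe();print(round(o["width"],3),round(o["finger_force"],1),toenc(o["tcp_pos"]).round(4),o["ft_force"].round(1),o["ft_torque"].round(2),round(o["t"],2))
    shot("i2")
    im,c=load("i2");K,R,t=c;pr=lambda X:(lambda v:v[:2]/v[2])(K@(R@np.array(X)+t))
    for z in(.03,.034):print("exp edge",z,[pr(enc(.20+dx,-.09,z)).round(1).tolist() for dx in(-.08,.08)], [pr(enc(.12,y,z)).round(1).tolist() for y in(-.09,.03)])
    g=cv2.cvtColor(im,cv2.COLOR_BGR2GRAY);h=cv2.cvtColor(im,cv2.COLOR_BGR2HSV)
    for zz in (.034,):
        a,b=pr(enc(.13,-.09,zz)),pr(enc(.27,-.09,zz));r=edge(im,a,b,8);print("near edge y",[toenc(onz(c,q,.075+zz)).round(4).tolist() for q in r[:2]],r[2:])
        a,b=pr(enc(.12,-.085,zz)),pr(enc(.12,.03,zz));r=edge(im,a,b,8);print("front edge x",[toenc(onz(c,q,.075+zz)).round(4).tolist() for q in r[:2]],r[2:])
```

```text
0.42 60.3 [ 0.4  0.1 -4.8] [ 0.02  0.   -0.  ] 46.37
0.416 60.8 [ 0.1999 -0.0013  0.0526] [ 0.3 -0.2 -3.9] [0.01 0.04 0.03] 50.36
exp edge 0.03 [[437.9, 78.6], [114.9, 78.7]] [[437.9, 78.6], [409.8, 291.4]]
exp edge 0.034 [[441.3, 78.4], [111.6, 78.6]] [[441.3, 78.4], [412.1, 294.9]]
near edge y [[0.1302, -0.0918, 0.034], [0.2698, -0.0913, 0.034]] (50, np.float32(0.20609425))
front edge x [[0.1199, -0.085, 0.034], [0.12, 0.03, 0.034]] (50, np.float32(0.14220896))
```

The plate is held and its edges measure y = -0.0915 and front x = 0.120, so it is centred on the TCP. Next: insertion.

Run:
```python
from h import *
Y=.0016
def rep(s,hit=None):
    o=ctrl.observe();print(s,hit,toenc(o["tcp_pos"]).round(4),o["ft_force"].round(1),o["ft_torque"].round(2),round(o["width"],3),round(o["t"],2))
ctrl.movel(enc(.185,Y,.0235),velocity=.1,f_stop=10);f0=fz(3);rep("pre")
hit=ctrl.movel(enc(.135,Y,.0235),velocity=.06,f_stop=8);rep("entry",hit)
hit=hit or ctrl.movel(enc(.135,Y,.0170),velocity=.012,f_stop=3);rep("down",hit)
print((fz(3)-f0).round(1))
```

```text
pre None [0.185  0.0013 0.0238] [ 0.1 -1.2 -4.1] [-0.02 -0.05  0.05] 0.418 50.92
entry False [0.1352 0.0016 0.0235] [-0.5  0.5 -3.7] [0.01 0.05 0.01] 0.414 51.91
down True [0.1355 0.002  0.0193] [ 1.3 -0.3 -0.9] [-0.03 -0.28  0.13] 0.42 52.29
[1.2 0.2 3. ]
```

```bash
cat >> h.py <<'E'
def rep(s,hit=None):
    o=ctrl.observe();f=o["ft_force"];print(s,hit,toenc(o["tcp_pos"]).round(4),"Fenc",np.round([f@EX,f@EY,f[2]],1),o["ft_torque"].round(2),round(o["width"],3),round(o["t"],2))
E
python3 - <<'E'
from h import *
for x in(.10,.05,.0,-.040):
    hit=ctrl.movel(enc(x,.0008,.0193),velocity=.06,f_stop=10);rep("slide",hit)
    if hit: break
E
```

```text
slide False [0.0992 0.0008 0.0193] Fenc [-1.5  0.3 -0.2] [-0.46 -0.01 -0.01] 0.417 53.08
slide False [0.0495 0.0007 0.0194] Fenc [-2.8 -0.5 -0.9] [-0.37 -0.06  0.01] 0.416 54.07
slide False [-0.0005  0.0007  0.0194] Fenc [-2.   0.1 -1.2] [-0.32 -0.09  0.03] 0.416 55.05
slide False [-0.0407  0.0007  0.0194] Fenc [-2.2 -0.4 -1.8] [-0.35 -0.05  0.01] 0.418 55.87
```

Run:
```python
from h import *
hit=ctrl.movel(enc(-.060,.0008,.0193),velocity=.02,f_stop=10);rep("home",hit)
ctrl.dwell(.2);rep("settle")
if hit:
    hand.grip(.8);rep("open")
    o=ctrl.observe();ctrl.movel(o["tcp_pos"]+[0,0,.12],velocity=.15);hand.grip(1.0)
    ctrl.reach(enc(.03,0,.24),down(TH-np.pi));rep("up");shot("f1")
```

```text
home True [-0.0505  0.001   0.0187] Fenc [ 1.2 -2.1  0.1] [-0.02 -0.31  0.01] 0.419 56.52
settle None [-0.0505  0.0011  0.0185] Fenc [-0.3 -1.9  1.1] [-0.05 -0.41 -0.05] 0.416 56.72
open None [-0.0499  0.0019  0.018 ] Fenc [-0.5  0.1  0.7] [ 0.05  0.01 -0.01] 0.801 57.13
up None [ 0.0303 -0.      0.2402] Fenc [-0.3 -0.  -0.9] [0.   0.03 0.01] 1.001 58.98
```

Run:
```python
from h import *
im,c=load("f1");K,R,t=c;pr=lambda X:(lambda v:v[:2]/v[2])(K@(R@np.array(X)+t))
def chk(n,p,q,z,w=6):
    r=edge(im,pr(enc(*p,z)),pr(enc(*q,z)),w);print(n,[toenc(onz(c,u,.075+z)).round(4).tolist() for u in r[:2]],r[2:])
chk("plate rear",(.03,-.07),(.03,.06),.004)
chk("free edge",(.09,-.085),(.09,.06),0)
chk("rim in",(-.13,-.08),(-.13,.06),.054)
chk("lip T",(-.11,-.0775),(.04,-.0775),.010)
g=cv2.cvtColor(im,cv2.COLOR_BGR2GRAY)
for y in(-.05,.0,.05):print(y,[int(g[tuple(np.round(pr(enc(x,y,.004))).astype(int)[::-1])]) for x in np.arange(.016,.046,.002)])
# slugs in pan, scraper upright: wrist e-view columns unchanged; scene check of scraper
a=cv2.imread("pics/i1s.png");b=viewer.snapshot("scene");d=cv2.absdiff(a,b)[140:225,375:430].max(2);print("scraper region changed",(d>40).sum());d=cv2.absdiff(a,b)[270:345,245:340].max(2);print("driver",(d>40).sum())
```

```text
plate rear [[0.0303, -0.07, 0.004], [0.0303, 0.06, 0.004]] (46, np.float32(0.12766592))
free edge [[0.0897, -0.085, 0.0], [0.089, 0.0599, 0.0]] (33, np.float32(0.2667369))
rim in [[-0.1291, -0.0801, 0.054], [-0.129, 0.0598, 0.054]] (50, np.float32(0.1711038))
lip T [[-0.1102, -0.0761, 0.01], [0.04, -0.0758, 0.01]] (29, np.float32(0.4713056))
-0.05 [251, 251, 251, 251, 251, 251, 252, 223, 180, 182, 184, 181, 183, 183, 182]
0.0 [159, 156, 155, 150, 154, 157, 155, 130, 92, 91, 94, 94, 91, 93, 90]
0.05 [119, 119, 120, 120, 118, 121, 117, 100, 87, 103, 102, 105, 102, 102, 98]
scraper region changed 45
driver 0
```

```bash
python3 -c "
from h import *
print(job.close_job(),ctrl.observe()['t'])"
```

```text
the job is handed in; nothing more can be done
the job is handed in; nothing more can be done
```

I handed the job in at about 59 s with no verdict shown: all four slugs are in the pan after a wipe at about 9–11 N, the scraper was stood back upright on the bench, and the plate measured home and square to within about 1 mm, after a first plate grasp that missed without moving it.

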